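# Nest the drained glaze tubs on the bat

## Robot

A 6-joint arm with a two-finger parallel gripper is mounted at the origin on the work surface. World frame = base frame: x ahead of the robot, y to its left, z up, the work surface at z = 0. Lengths are in mm, angles in rad, forces in N, time in s.
With the tool pointing down it reaches from about 300 to 775 mm from the base axis. Payload 14.6 kg.
Tool frame: the origin (TCP) lies on the centre line of the jaws, within the pads' length; the fingertips stand 19 mm ahead of it and the grasp point (between the pads) is the TCP (bot.tip_reach is the distance from the TCP to the fingertips, in mm); y points along the fingers, x is the direction in which the jaws open and shut, and the axes are right-handed (so a half turn about y gives the same grasp; the last joint's range is limited). The gripper opens to 85 mm and grips with 20 to 120 N. Pads are 22 mm wide; open, the fingers measure 114 mm over their backs; the gripper's body (76 mm by 85 mm) begins 54 mm behind the grasp point. The pads swing forward as they close: fully open they stand 13 mm farther back than shut.
Start: joints at [-1.233, 0.3, 1.521, -0, 1.321, -0.067], TCP at [216.602, -505.543, 250.281] pointing down, gripper open.
Joint ranges: [-3.03, 3.03], [-0.79, 2.21], [0.23, 2.52], [-1.04, 4.18], [0, 3.07], [-2.55, 2.55]. Speed limits (rad/s): [2.22, 2.22, 2.57, 3.14, 3.14, 3.14].

## Interface

Orientations are given as a unit quaternion [w, x, y, z].
In Python, from rig import bot gives the robot as it stands. Calls block until the motion is done:
- bot.move_to(position, orientation): joint-space move of the TCP to a pose.
- bot.servo_line(position, attitude=None, speed=150, until_force=None): straight line of the TCP; attitude=None keeps the orientation; speed is the mean speed in mm/s. With until_force (N) it stops when the force on the tool has changed by that much, and returns True; else False.
- bot.move_joints(angles): joint-space move.
- bot.move_gripper(opening, grip_force=None): finger opening in mm; grip_force is the grip in N (None keeps the last); returns when the fingers have stopped.
- bot.dwell(seconds).
- bot.ik(position, orientation): joint angles nearest the present ones, or None.
- bot.read_state(): the state.
- bot.read_camera(name): name is "scene" or "top" or "wrist"; returns a dict with "image" (480x640x3 uint8, blue, green, red), "depth" (480x640 float32, mm along the optical axis (not along the pixel's ray), 0 where there is no reading), "fovy" (degrees; the focal length in pixels is half the picture's height over the tangent of half this angle, whatever the lens; pixels are square), "cx", "cy" (the principal point, pixels), "k1" (the pictures are not rectified: a ray, as slopes to the right and down, at radius r is drawn at 1 + k1 r^2 times it, then the intrinsics apply), "eye" and "attitude" of the camera in the world; the wrist camera has in their place "mount" (4x4, takes a point from camera to tool coordinates, whose origin is the TCP and whose axes are the tool frame's). Camera axes: x right, y down, z forward; pixel columns grow to the right and rows downward; lengths in mm; the calibration is good to about 2 mm. A picture is of the moment at which its call begins: read the wrist's pose just before it.
A pose or a line that the arm cannot do raises bot.MotionError and nothing moves.
- bot.finish_job(): hands the job in, once; it reports no verdict.
The state is a dict: "clock": time; "joint_positions": joint angles; "qvel": joint speeds; "effort": joint torques, N m; "ee_pos": TCP position; "tool_rot": TCP orientation; "ft_force": force on the tool from outside, world axes, zero at the start; "moment": the same for the moment, N m; "grip_width": finger opening in mm.
Only numpy, scipy, OpenCV 4.12 (cv2) and the standard library are available. Lean on these libraries where they do the work, as an engineer would, in place of code of your own. Each camera call takes 0.05 s, during which the arm holds its last target. There are 200 camera calls.

## Task

The three glaze tubs have drained on the sloping rack: stack them away as a nest on the round dark plywood bat. Stand the large white tub upright and wholly on the bat first, then put the medium green tub inside it, then the small orange tub inside that, each sitting flat on the floor of the one before. Do not push the other things on the table about.

Things in the scene. Friction and masses are not known exactly. Their poses are not given: they have to be found in the camera images.
- tub_large: Large tub: white, thick-walled straight round plastic tub, open top, no handle; outside diameter 112 mm, inside 96 mm, 60 mm tall, wall and flat base both 8 mm thick, about 250 g. Origin: centre of its underside; z along its axis, out of its mouth. Starts standing on the rack, leaning 28 degrees sideways, to the robot's right
- tub_medium: Medium tub: green, thick-walled straight round plastic tub, open top, no handle; outside diameter 86 mm, inside 70 mm, 72 mm tall, wall and flat base both 8 mm thick, about 210 g. Origin: centre of its underside; z along its axis, out of its mouth. Starts standing on the rack, leaning 28 degrees sideways, to the robot's right. Fits inside the large tub with 5 mm of play all round, its rim then 20 mm higher
- tub_small: Small tub: orange, thick-walled straight round plastic tub, open top, no handle; outside diameter 60 mm, inside 44 mm, 84 mm tall, wall and flat base both 8 mm thick, about 160 g. Origin: centre of its underside; z along its axis, out of its mouth. Starts standing on the rack, leaning 28 degrees sideways, to the robot's right. Fits inside the medium tub with 5 mm of play all round, its rim then 20 mm higher
- rack: Fixed wooden draining rack: rubber-faced slope 360 mm wide (its y), 165 mm long, rising 28 degrees along its +x (roughly to the robot's left); a fence 10 mm high along the low edge. Origin: on the table under the slope, where the face is 72 mm high. The tubs stand in a row across it, 120 mm apart, in any order, z leaning to the rack's -x; held by friction
- bat: Round dark-brown plywood bat (throwing disc) fixed flat on the table, diameter 170 mm, 12 mm thick. Origin: centre of its underside
- sponge: bystander: yellow round sponge, diameter 80, 26 mm tall, in front of the bat; origin centre of underside
- rib: bystander: dark wooden rib (flat scraper), 100 x 45 x 8 mm, beyond the bat; origin centre of underside
- bottle: bystander: white bottle, diameter 68, 130 mm tall, standing; origin centre of underside
- vase: bystander: terracotta vase, diameter 96, 125 mm tall, standing; origin centre of underside
- pot: bystander: blue lidded pot, diameter 110, 85 mm tall, standing; origin centre of underside
- brush: bystander: brush 180 mm long, lying on the table
- spatula: bystander: spatula 200 mm long, lying on the table

How it is judged:
By the outcome, as a careful person would: the job done as asked, in the order asked, and still so for the second after the job is handed in, with the robot touching nothing.
It also fails if it takes over 72 s, if anything falls off the work surface, if the arm or the gripper's body presses on something with over 40 N, if the wrist force passes 120 N, or if a joint passes its speed limit or range.

## Working session

There is one attempt and no reset: what is moved stays moved. The work goes in short steps, each a Python script; the robot and the scene stay as the last script left them, time stands still between calls to the robot, and variables do not carry over. Pictures are saved under pics/ and viewed, about 8 in all and at most 12, crops included, and the job is handed in when it is done.

```bash
ls; mkdir -p pics; python3 - <<'E'
from rig import bot
import cv2,numpy as np
for n in("scene","top"):
    c=bot.read_camera(n); cv2.imwrite(f"pics/{n}0.png",c["image"]); np.savez(f"pics/{n}0.npz",**c)
    print(n,{k:v for k,v in c.items() if k not in("image","depth")}, (c["depth"]>0).mean())
print(bot.read_state())
E
```

```text
pics
scene {'fovy': 47.58831892347355, 'cx': 318.0757600718816, 'cy': 233.47377629421027, 'k1': -0.03369364996435719, 'eye': array([1281.00329952, -245.31658856, 1133.64804547]), 'attitude': array([-0.25029398,  0.79161314,  0.52961106, -0.17382084])} 0.9960026041666666
top {'fovy': 49.49273029771468, 'cx': 320.49896267821345, 'cy': 246.34305233403006, 'k1': -0.04291324632540143, 'eye': array([ 300.85502423,    4.91673272, 1458.71651996]), 'attitude': array([-0.06957094,  0.71116075, -0.69639327,  0.06668356])} 0.9960611979166667
{'clock': 0.1, 'joint_positions': array([-1.23262477e+00,  3.00414189e-01,  1.52152295e+00,  2.63168717e-06,
        1.32068445e+00, -6.66216303e-02]), 'qvel': array([ 5.40664393e-04, -1.15237528e-03, -2.63197982e-04, -1.23382022e-04,
        8.73748473e-05,  4.40106578e-04]), 'effort': array([ 3.85631633e-03, -5.44370556e+01, -3.62365472e+01,  7.37761775e-05,
        3.04239118e-03,  1.87018298e-05]), 'ee_pos': array([ 216.53031294, -505.3794341 ,  249.77711053]), 'tool_rot': array([ 0.59052317, -0.59008164,  0.38957431, -0.38899603]), 'ft_force': array([ 0.2724645 , -0.15161613, -0.08248393]), 'moment': array([-0.06424557,  0.00795804, -0.04313251]), 'grip_width': 85.49103456582613}
```

View pics/scene0.png

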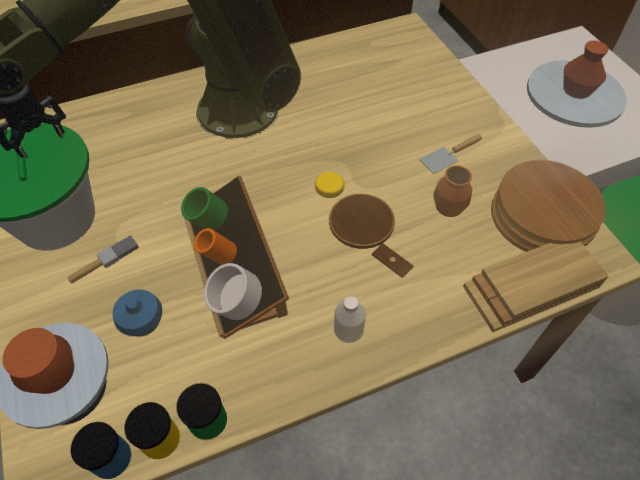

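View pics/top0.png

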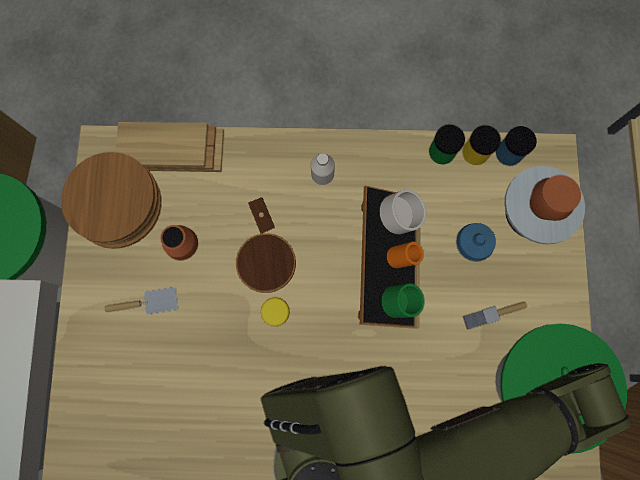

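The scene and top views show the rack at top-picture (390,257). White large is farthest at (402,212), orange small is in the middle at (405,254), and green medium is nearest at (403,300). The bat is at (266,263), between the sponge at (275,312) and the rib at (261,214). Next I locate everything from the depth.

```bash
cat > h.py <<'E'
import numpy as np, cv2
from scipy.spatial.transform import Rotation as R
from scipy.optimize import least_squares
def rot(q): return R.from_quat(np.roll(q,-1)).as_matrix()
def quat(M): return np.roll(R.from_matrix(M).as_quat(),1)
def cloud(c, T=None):
    """world point per pixel (480,640,3), NaN without depth; T = 4x4 camera->world for the wrist camera"""
    f=240/np.tan(np.radians(float(c["fovy"]))/2)
    K=np.array([[f,0,float(c["cx"])],[0,f,float(c["cy"])],[0,0,1]])
    v,u=np.mgrid[:480,:640]
    n=cv2.undistortPoints(np.stack([u,v],-1).reshape(-1,1,2).astype(float),K,np.array([float(c["k1"]),0,0,0])).reshape(480,640,2)
    d=np.where(c["depth"]>0,c["depth"],np.nan)[...,None]
    P=np.concatenate([n*d,d],-1)
    if T is None: return P@rot(c["attitude"]).T+c["eye"]
    return P@T[:3,:3].T+T[:3,3]
def toolT(s):
    T=np.eye(4);T[:3,:3]=rot(s["tool_rot"]);T[:3,3]=s["ee_pos"];return T
def masks(c):
    h=cv2.cvtColor(c["image"],cv2.COLOR_BGR2HSV);H,S,V=cv2.split(h)
    return dict(green=(H>45)&(H<80)&(S>110)&(V>40),orange=(H>4)&(H<16)&(S>190)&(V>90),white=(S<40)&(V>95),dark=(V<45)&(S<120),brown=(H<18)&(S>60)&(V<110),yellow=(H>20)&(H<33)&(S>180))
def circ(xy,r=None):
    """robust circle fit"""
    p0=np.r_[np.median(xy,0),r or 40]
    g=lambda p:np.hypot(*(xy-p[:2]).T)-(r or p[2])
    return least_squares(g,p0,loss="soft_l1",f_scale=1.5).x
E
python3 - <<'E'
from h import *
for n in("top","scene"):
    c=dict(np.load(f"pics/{n}0.npz"));P=cloud(c);m=masks(c)
    inr=lambda x0,x1,y0,y1,z0,z1:(P[...,0]>x0)&(P[...,0]<x1)&(P[...,1]>y0)&(P[...,1]<y1)&(P[...,2]>z0)&(P[...,2]<z1)
    t=P[inr(200,700,-100,100,-20,8)];print(n,"table z",np.median(t[:,2]))
    w=inr(200,800,-330,-60,20,260)
    d=P[m["dark"]&w]; 
    for _ in range(4):
        o=d.mean(0);nn=np.linalg.svd(d-o,full_matrices=0)[2][2];nn*=np.sign(nn[2]);d=d[abs((d-o)@nn)<4]
    print("rack",len(d),"o",o,"n",nn,"tilt",np.degrees(np.arccos(nn[2])),d.min(0),d.max(0))
    for k in("green","orange","white"):
        q=P[m[k]&w];h=(q-o)@nn
        print(k,len(q),q.mean(0),"h pct",np.percentile(h,[1,50,90,95,99]))
    b=P[m["brown"]&inr(250,700,20,300,7,20)]
    print("bat",len(b),b.mean(0),b.min(0),b.max(0))
    for nme,u,v in((("rib",261,214),("spg",275,312),("bottle",322,160),("vase",175,237),("pot",479,240)) if n=="top" else ()): print(nme,P[v,u])
E
```

```text
top table z 0.3643375344092874
rack 3087 o [ 528.18344629 -151.30020425   93.63211094] n [-0.01037159 -0.46779741  0.88377486] tilt 27.89886924674772 [ 366.50981562 -246.20272689   39.2854961 ] [ 727.97051302 -101.50443914  121.95710103]
green 1206 [ 425.16227699 -201.71622105  113.11379285] h pct [ 1.33234082 43.32630177 71.5778641  73.1932916  75.07606463]
orange 729 [ 543.02271301 -206.0470111   126.98951005] h pct [ 3.16465694 58.37343072 83.68397738 84.97122066 87.27652034]
white 1556 [ 665.63665177 -205.65029471  102.19394226] h pct [ 2.61120316 29.8881048  59.53316993 61.22328418 63.08773336]
bat 2734 [544.57111248 168.87774332  12.88258886] [450.14613935  84.19359237   7.00691763] [699.31934514 249.43462158  19.97941129]
rib [674.76849767 186.66602057  10.85033651]
spg [395.12627884 134.75802326  23.36462328]
bottle [795.80785949  14.09323565 133.68124122]
vase [578.5663112  396.31512945 124.69722427]
pot [ 596.20073693 -415.50088573   82.27411347]
scene table z 1.0808726822245944
rack 4 o [ 684.76448128 -217.46664435   60.29390009] n [-0.12173124 -0.60610206  0.78601641] tilt 38.18521857968895 [ 581.15261034 -242.46282588   47.25282741] [ 725.02586448 -169.51732856   81.37666648]
green 910 [ 432.57749847 -201.36685787  119.67749492] h pct [ 20.75403912  70.58351916  97.02661271  99.82809326 102.53578039]
orange 755 [ 553.38087864 -208.79907991  130.02308172] h pct [ 9.59325207 70.92589562 94.49657003 96.79230372 98.67116189]
white 2013 [ 665.3260095  -206.50228095  102.40377833] h pct [-7.53282233 25.62658213 59.57737818 63.81727216 66.95004748]
bat 2779 [555.41145287 167.82841115  13.27630074] [456.5306646   83.1613511    7.02543483] [699.86741924 247.4521134   19.96239507]
```

```bash
python3 - <<'E'
from h import *
from rig import bot
n=np.array([-0.01037,-0.46780,0.88377]);o=np.array([528.2,-151.3,93.6])
ey=np.cross(n,[1,0,0]);ey/=np.linalg.norm(ey);ex=np.cross(ey,n)   # ex ~ world +x along row, ey ~ upslope
spec=dict(white=(56,60),green=(43,72),orange=(30,84))
for cam in("top","scene"):
    c=dict(np.load(f"pics/{cam}0.npz"));P=cloud(c);m=masks(c)
    w=(P[...,0]>330)&(P[...,0]<780)&(P[...,1]>-330)&(P[...,1]<-60)&(P[...,2]>20)
    for k,(r,H) in spec.items():
        q=P[m[k]&w]-o;h=q@n
        rim=q[(h>H-5)&(h<H+6)];xy=np.c_[rim@ex,rim@ey]
        a=circ(xy)
        b=o+a[0]*ex+a[1]*ey
        print(cam,k,len(rim),"r",a[2],"exp",r-4,"base",b,"med h",np.median((rim)@n))
    mk=m["brown"]&(P[...,2]>8)&(P[...,2]<17)&(abs(P[...,0]-545)<100)&(abs(P[...,1]-168)<110)
    mk=cv2.morphologyEx(mk.astype(np.uint8),cv2.MORPH_OPEN,np.ones((5,5)))
    cs=max(cv2.findContours(mk,0,cv2.CHAIN_APPROX_NONE)[0],key=cv2.contourArea)[:,0]
    print(cam,"bat",circ(P[cs[:,1],cs[:,0],:2]))
print("tip",bot.tip_reach,"ex",ex,"ey",ey)
# IK feasibility of wall grasps (tool y = -n) at angle th about n, x axis radial
base=dict(white=np.array([665,-186,83.]),green=np.array([425,-186,83.]),orange=np.array([545,-186,83.]))
for k,(r,H) in spec.items():
    for th in range(0,360,30):
        t=np.radians(th);rad=np.cos(t)*ex+np.sin(t)*ey
        for s in(1,-1):
            M=np.c_[s*rad,-n,np.cross(s*rad,-n)]
            p=base[k]+n*(H+2)+rad*(r-4)
            out=[]
            for d in(0,120):
                j=bot.ik(p+n*d,quat(M)); out.append(None if j is None else np.round(j,2).tolist())
            if out[0] and out[1]: print(k,th,s,out[0])
E
```

```text
top white 342 r 51.59124741119491 exp 52 base [ 665.22024712 -189.6787008    74.89303295] med h 59.350124069922025
top green 267 r 38.64457900937331 exp 39 base [ 425.53342712 -183.57928761   75.30915158] med h 71.24212569991256
top orange 175 r 25.637165912072618 exp 26 base [ 545.3285268  -186.33042588   75.25856455] med h 83.3519703065891
top bat [583.86507776 131.05149358  13.7790352 ]
scene white 517 r 51.78284327576153 exp 52 base [ 669.02456225 -190.12880846   74.69941966] med h 60.23251494925914
scene green 274 r 38.719379397149034 exp 39 base [ 428.83283963 -184.40092587   74.91295408] med h 71.87939388430276
scene orange 228 r 25.9278110600856 exp 26 base [ 548.97759775 -187.42287322   74.72312434] med h 84.23405480606436
scene bat [570.67532237 119.30974296  20.23118297]
tip 19.0 ex [ 0.99994312 -0.00485136  0.00916522] ey [-0.          0.88382027  0.46782661]
white 0 1 [-0.47, 0.97, 0.79, 0.44, 1.61, -0.5]
white 30 1 [-0.45, 0.91, 0.86, 0.44, 1.58, -1.01]
white 30 -1 [-0.45, 0.91, 0.86, 0.44, 1.58, 2.13]
white 60 1 [-0.44, 0.84, 0.96, 0.44, 1.55, -1.54]
white 60 -1 [-0.44
[... 2063 characters left out ...]
58, 0.56, 1.41, 0.41, 1.46, -2.25]
orange 90 -1 [-0.58, 0.56, 1.41, 0.41, 1.46, 0.89]
orange 120 -1 [-0.59, 0.54, 1.44, 0.41, 1.45, 0.35]
orange 150 -1 [-0.61, 0.54, 1.45, 0.4, 1.45, -0.2]
orange 180 1 [-0.63, 0.55, 1.45, 0.4, 1.44, 2.4]
orange 180 -1 [-0.63, 0.55, 1.45, 0.4, 1.44, -0.74]
orange 210 1 [-0.64, 0.58, 1.42, 0.39, 1.45, 1.87]
orange 210 -1 [-0.64, 0.58, 1.42, 0.39, 1.45, -1.27]
orange 240 1 [-0.64, 0.61, 1.38, 0.39, 1.46, 1.35]
orange 240 -1 [-0.64, 0.61, 1.38, 0.39, 1.46, -1.8]
orange 270 1 [-0.64, 0.64, 1.34, 0.39, 1.47, 0.83]
orange 270 -1 [-0.64, 0.64, 1.34, 0.39, 1.47, -2.31]
orange 300 1 [-0.62, 0.65, 1.31, 0.4, 1.48, 0.33]
orange 330 1 [-0.6, 0.66, 1.29, 0.4, 1.48, -0.17]
```

```bash
cat >> h.py <<'E'
n=np.array([-0.01037,-0.46780,0.88377]);n/=np.linalg.norm(n)
ey=np.cross(n,[1,0,0]);ey/=np.linalg.norm(ey);ex=np.cross(ey,n)
O=np.array([528.2,-151.3,93.6])
spec=dict(white=(56,60,51.4),green=(43,72,38.1),orange=(30,84,24.5))
base=dict(white=np.array([667,-190,74.8]),green=np.array([427,-184,75.1]),orange=np.array([547,-187,75.]))
M_RACK=np.c_[-ey,-n,np.cross(-ey,-n)]              # tool on rack: wall grasp on the upslope side
M_UP=np.c_[[0,-1,0],[0,0,-1],[1,0,0]].astype(float) # the same stood upright
def look(bot,name):
    s=bot.read_state();c=bot.read_camera("wrist");cv2.imwrite(f"pics/{name}.png",c["image"])
    return c,cloud(c,toolT(s)@c["mount"])
def rim(c,P,k,b,n=n,ex=ex,ey=ey):
    """centre of the tub's axis on the base plane, from the rim points near the expected base b"""
    r,H,_=spec[k];q=P[masks(c)[k]]-b;q=q[np.isfinite(q).all(1)];h=q@n
    q=q[(abs(h-H)<5)&(np.linalg.norm(q-np.outer(h,n),axis=1)<r+12)];xy=np.c_[q@ex,q@ey];a=circ(xy)
    return b+a[0]*ex+a[1]*ey,a[2],len(q),np.median(q@n)
E
python3 - <<'E'
from h import *
from rig import bot
print(bot.read_camera("wrist")["mount"].round(3))
for v in(base["white"]+n*210,):
    bot.move_to(v+ey*0,quat(M_RACK))
    c,P=look(bot,"w1"); np.savez("pics/w1.npz",**c)
    for k in spec:
        try: print(k,rim(c,P,k,base[k]))
        except Exception as e: print(k,e)
print(bot.ik([540,220,200],quat(M_UP)),bot.ik([540,206,90],quat(M_UP)))
s=bot.read_state();print(s["clock"],s["joint_positions"],s["ft_force"])
E
```

```text
[[ 1.00000e+00  0.00000e+00  1.00000e-03  3.68000e-01]
 [-1.00000e-03 -3.13000e-01  9.50000e-01 -1.23778e+02]
 [ 0.00000e+00 -9.50000e-01 -3.13000e-01  8.03610e+01]
 [ 0.00000e+00  0.00000e+00  0.00000e+00  1.00000e+00]]
white (array([ 667.91946495, -192.57693511,   73.4467572 ]), np.float64(51.479043690371), 4395, np.float64(60.07606271549556))
green Initial guess is outside of provided bounds
orange (array([ 549.31002257, -189.88424338,   73.50040834]), np.float64(25.952465207741273), 1933, np.float64(83.66988288348921))
[ 3.24065946e-01  4.16640604e-01  1.48320210e+00 -4.44089210e-16
  1.24174995e+00  1.89486227e+00] [ 3.01072171e-01  5.37962497e-01  1.58537104e+00 -4.44089210e-16
  1.01825912e+00  1.87186850e+00]
2.0083 [-0.58544164  0.86123371  0.70134     0.42187176  1.82976204  1.04652104] [ 0.06422029  0.22100336 -0.61267993]
  return _methods._mean(a, axis=axis, dtype=dtype,
  ret = um.true_divide(
```

View pics/w1.png

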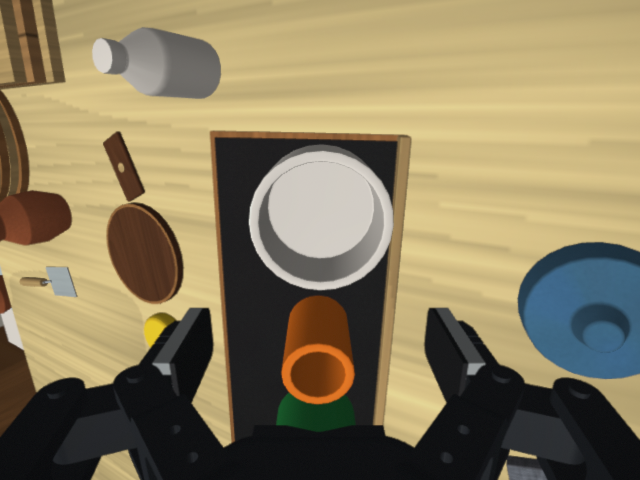

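Wrist view: white rim at about (322,218), orange rim at (318,374), bat at (145,253), nothing near the upslope side of the white tub. I'll grasp its upslope wall.

```bash
python3 - <<'E'
from h import *
from rig import bot
c=dict(np.load("pics/top0.npz"));P=cloud(c)
V=c["image"].max(2)<100
lab=cv2.connectedComponents(cv2.morphologyEx((V).astype(np.uint8),cv2.MORPH_OPEN,np.ones((3,3))))[1]
mk=(lab==lab[263,266]).astype(np.uint8);cs=cv2.findContours(mk,0,cv2.CHAIN_APPROX_NONE)[0][0][:,0]
print("bat",P[263,266],mk.sum(),circ(P[cs[:,1],cs[:,0],:2]))
b=np.array([667.9,-192.6,73.4]);r,H,g=spec["white"]
G=b+n*(H+3)+ey*g;q=quat(M_RACK)
bot.move_gripper(40,60)
bot.move_to(G+n*60,q)
print("touch",bot.servo_line(G,speed=80,until_force=12),bot.read_state()["ee_pos"]-G)
print("w",bot.move_gripper(0,70),bot.read_state()["grip_width"])
bot.servo_line(G+n*60,speed=80)
bot.servo_line(G+n*60+np.array([0,0,120]),speed=150)
c,P=look(bot,"w2")
s=bot.read_state();print(s["clock"],s["grip_width"],s["ft_force"],s["moment"])
E
```

```text
bat [532.89692733 166.52069006   9.76789291] 2515 [535.04494522 168.6484294   78.95296819]
touch False [ 0.19132951 -0.21551747  0.54707546]
w False 6.156698123398633
6.2 5.9753071617321645 [-0.1032462  -0.13183196 -2.86108348] [-0.31558273 -0.00089318 -0.0042413 ]
```

View pics/w2.png

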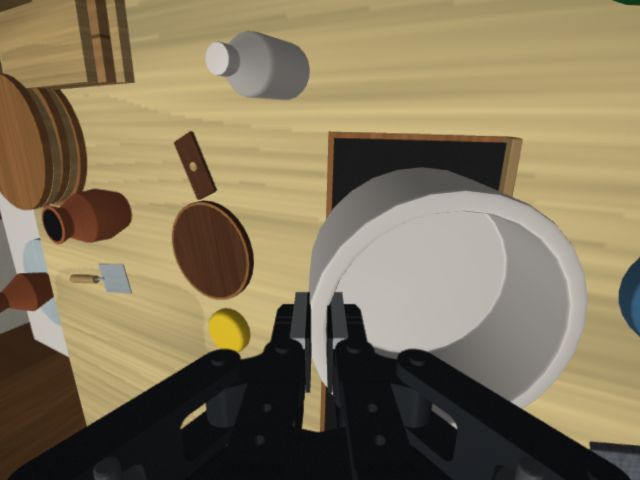

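The tub is held by its near wall at about (320,340), with the rim on the right, and nothing else has moved. I'll measure its tilt in the hand, then carry it to the bat.

```bash
cat >> h.py <<'E'
def inhand(c,k):
    """tub axis (out of the mouth) and base origin in tool coordinates, from its inner floor plane and rim"""
    r,H,g=spec[k];P=cloud(c,c["mount"])[masks(c)[k]];P=P[np.isfinite(P).all(1)]
    C=np.array([g,3.,0])  # rim centre expected: inward along +x of the tool
    f=P[(abs(P[:,1]-(3+H-8))<12)&(np.hypot(P[:,0]-g,P[:,2])<r-14)]
    a=np.array([0,-1.,0]);o=np.array([0,3+H-8.,0])
    for _ in range(4):
        if len(f)<50: print("few floor points",len(f));break
        o=f.mean(0);a=np.linalg.svd(f-o,full_matrices=False)[2][2];a*=-np.sign(a[1]);f=f[abs((f-o)@a)<2.5]
    u=np.cross(a,[0,0,1]);u/=np.linalg.norm(u);v=np.cross(u,a)
    h=(P-o)@a+8
    q=P[abs(h-H)<3]-o;q=q[np.hypot(q@u-(C-o)@u,q@v-(C-o)@v)<r+12]
    ci=circ(np.c_[q@u,q@v])
    return a,o+ci[0]*u+ci[1]*v-8*a,ci[2],len(f),len(q)
E
python3 - <<'E'
from h import *
from rig import bot
import scipy.spatial.transform as t
c,_=look(bot,"w3")
print(inhand(c,"white"))
Z=340
bot.move_to([480,60,Z],quat(M_UP))
c,P=look(bot,"w4");r=inhand(c,"white");print(r)
s=bot.read_state();print(s["clock"],s["grip_width"],s["ee_pos"])
Rt=rot(s["tool_rot"]);print("axis world",Rt@r[0],"base world",Rt@r[1]+s["ee_pos"])
np.savez("pics/w4.npz",P=P,**c)
E
```

```text
(array([ 0.00294702, -0.99999338, -0.00213217]), array([50.39121443, 63.35735916,  1.30159804]), np.float64(51.250649752029815), 15108, 11395)
(array([ 0.0046052 , -0.99998646, -0.00242503]), array([50.37989702, 63.52749231,  1.30891727]), np.float64(51.25780901506407), 15079, 11417)
7.5333 5.886491775824817 [480.70021901  59.33887553 339.77241182]
axis world [-0.00183763 -0.00497826  0.99998592] base world [481.91226724   8.98135993 276.22525509]
```

View pics/w4.png

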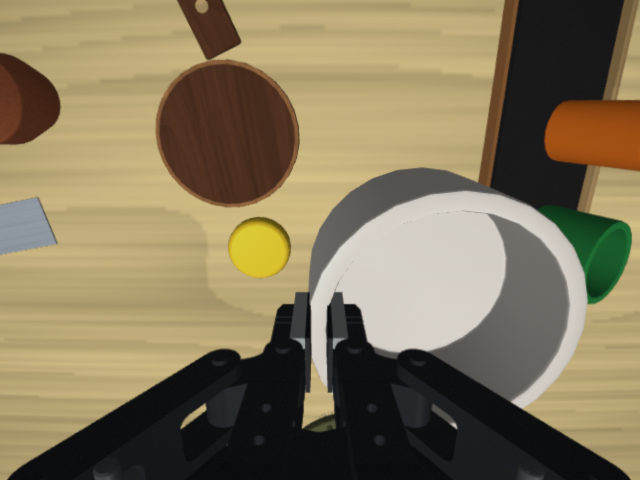

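The tub hangs upright in the hand (0.3° off). The bat is clear at (228,132), with the sponge at (260,247).

```bash
python3 - <<'E'
from h import *
from rig import bot
c=dict(np.load("pics/w4.npz"));P=c["P"]
V=(c["image"].max(2)<140).astype(np.uint8)
V=cv2.morphologyEx(V,cv2.MORPH_OPEN,np.ones((9,9)));V[:,:150]=0;V[:58]=0;V[215:]=0
lab=cv2.connectedComponents(V)[1];mk=(lab==lab[132,228]).astype(np.uint8)
cs=cv2.findContours(mk,0,cv2.CHAIN_APPROX_NONE)[0][0][:,0];e=cv2.fitEllipse(cs);print("ell",e)
rim_=P[cs[:,1],cs[:,0]];a=circ(rim_[abs(rim_[:,2]-12)<6][:,:2]);print("bat",a,"z",np.nanmedian(P[120:145,215:240,2]))
ctr=a[:2] if abs(a[2]-85)<6 else np.array([535,168.])
t=np.array([50.4,63.5,1.3])
T=np.r_[ctr,12.]-M_UP@t
q=quat(M_UP);print("T",T)
bot.move_to(T+[0,0,90],q)
bot.servo_line(T+[0,0,12],speed=120)
print("touch",bot.servo_line(T-[0,0,6],speed=25,until_force=6))
s=bot.read_state();print(s["ee_pos"]-T,s["ft_force"])
bot.move_gripper(24);bot.dwell(0.2)
bot.servo_line(s["ee_pos"]+[0,0,60],speed=120)
bot.servo_line(s["ee_pos"]+[0,-60,200],speed=250)
c,P=look(bot,"w5");np.savez("pics/w5.npz",P=P,**c)
z=np.eye(3);print(rim(c,P,"white",np.r_[ctr,12.],z[2],z[0],z[1]))
print(bot.read_state()["clock"])
E
```

```text
ell ((227.06478881835938, 132.55471801757812), (138.13461303710938, 147.00540161132812), 140.93753051757812)
bat [537.57691576 166.72188571  82.5804264 ] z 12.777486382948183
T [536.27691576 217.12188571  75.5       ]
touch True
[0.14739034 0.30318874 0.00751205] [-1.78280366  0.88438554  6.28519959]
(array([537.10359652, 165.93419695,  12.        ]), np.float64(51.58449621705657), 3071, np.float64(59.928518247103796))
11.8
```

View pics/w5.png

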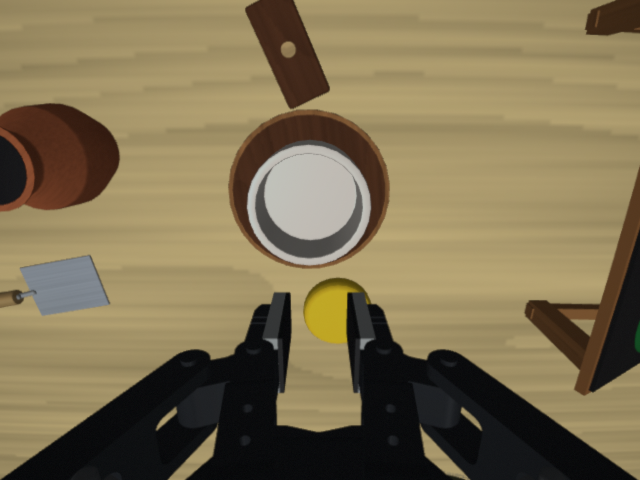

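The white tub stands upright at (537.1,165.9), wholly on the bat; its rim in the picture is centred at (309,204). Now the green tub.

```bash
python3 - <<'E'
from h import *
from rig import bot
q=quat(M_RACK);b0=base["green"]
bot.move_to(b0+n*200+ey*20,q)
c,P=look(bot,"w6");b,rr,m,h=rim(c,P,"green",b0);print("green",b,rr,m,h)
assert abs(rr-39)<1.5 and np.linalg.norm(b-b0)<8
r,H,g=spec["green"];b=b+n*(h-H);G=b+n*(H+3)+ey*g
bot.move_gripper(32,60)
bot.move_to(G+n*50,q)
print("touch",bot.servo_line(G,speed=80,until_force=12),bot.read_state()["ee_pos"]-G)
bot.move_gripper(0,70);print("w",bot.read_state()["grip_width"])
bot.servo_line(G+n*60,speed=80)
bot.servo_line(G+n*60+np.array([0,0,120]),speed=150)
bot.move_to([480,60,300],quat(M_UP));bot.dwell(0.3)
c,P=look(bot,"w7");r=inhand(c,"green");print(r)
s=bot.read_state();print(s["clock"],s["grip_width"],s["ft_force"])
E
```

```text
green [ 428.31714714 -186.64695667   73.71435949] 38.51141221157701 3835 71.7810440862016
touch False [ 0.2100356  -0.27685832  0.38423277]
w 6.254870488232063
(array([-0.00170704, -0.99999702, -0.00174251]), array([38.03972741, 75.39703341,  1.18647528]), np.float64(38.52923934698805), 4679, 8264)
18.5083 6.106770787449573 [ 0.29838066  0.32172491 -2.17055699]
```

View pics/w7.png

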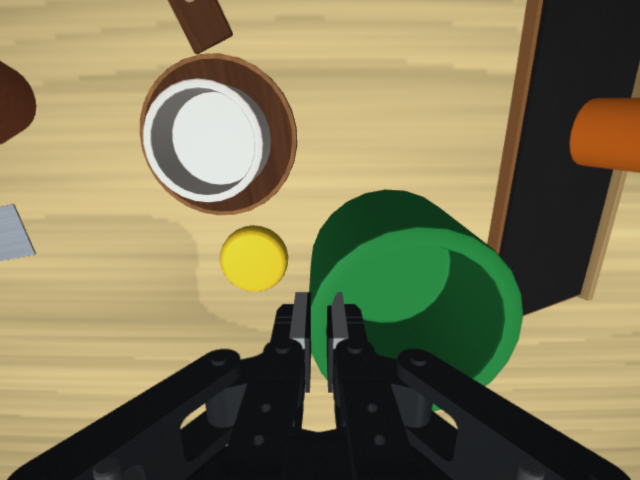

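The green tub is held upright, with its rim around (415,310) in the picture. I'll insert it, stopping if contact comes early.

```bash
cat >> h.py <<'E'
def insert(bot,ctr,t,zfloor,zrim):
    """lower the held tub (base at t in the tool) over ctr to the floor; returns the TCP height error on contact"""
    T=np.r_[ctr,zfloor]-M_UP@t;q=quat(M_UP)
    bot.move_to(T+[0,0,zrim-zfloor+25],q)
    bot.servo_line(T+[0,0,zrim-zfloor+6],speed=80)
    touch=bot.servo_line(T+[0,0,8],speed=45,until_force=5)
    if not touch: touch=bot.servo_line(T-[0,0,4],speed=20,until_force=6)
    s=bot.read_state();print("touch",touch,"err",s["ee_pos"]-T,s["ft_force"])
    return s["ee_pos"]-T
E
python3 - <<'E'
from h import *
from rig import bot
s=bot.read_state();c,P=look(bot,"w8");z=np.eye(3)
w,rr,m,h=rim(c,P,"white",np.array([537.1,165.9,12.]),z[2],z[0],z[1]);print("white",w,rr,m,h)
ctr=(w[:2]+[537.1,165.9])/2
e=insert(bot,ctr,np.array([38.0,75.4,1.2]),20,72)
if e[2]<5:
    p=bot.read_state()["ee_pos"]
    bot.move_gripper(20);bot.dwell(0.2)
    bot.servo_line(p+[0,0,50],speed=100);bot.servo_line(p+[0,-60,190],speed=250)
    c,P=look(bot,"w9")
    print("green",rim(c,P,"green",np.r_[ctr,20.],z[2],z[0],z[1]));print("white",rim(c,P,"white",np.r_[ctr,12.],z[2],z[0],z[1]))
print(bot.read_state()["clock"])
E
```

```text
white [536.73538404 165.04389237  12.        ] 51.48561294293682 3221 59.8260724407624
touch True err [0.28460438 0.22477269 0.29564918] [-0.11592131  0.57761435  5.03225709]
green (array([537.08539172, 164.85349606,  20.        ]), np.float64(38.427399257714114), 2453, np.float64(71.9246369230309))
white (array([536.5411797 , 165.86233007,  12.        ]), np.float64(51.973884581006715), 2679, np.float64(59.985751617419965))
23.4167
```

View pics/w9.png

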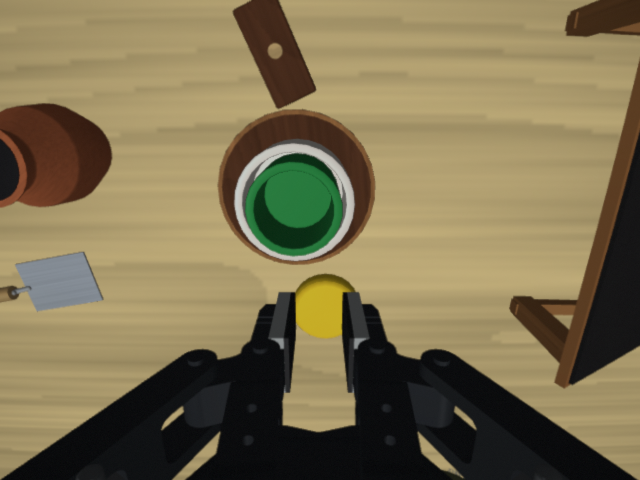

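The green tub is seated inside the white one: rim at z 91.9 against 92 expected, centred within about 1 mm. Now the orange tub.

```bash
cat >> h.py <<'E'
def rimhand(c,k):
    """rim-plane axis and base origin in tool coordinates from the rim alone"""
    r,H,g=spec[k];P=cloud(c,c["mount"])[masks(c)[k]];P=P[np.isfinite(P).all(1)]
    d=np.hypot(P[:,0]-g,P[:,2]);q=P[(abs(P[:,1]-3)<8)&(d<r+8)]
    for _ in range(5):
        o=q.mean(0);a=np.linalg.svd(q-o,full_matrices=False)[2][2];a*=-np.sign(a[1]);e=(q-o)@a;q=q[(e>-max(1.2,e.std()))]
    u=np.cross(a,[0,0,1]);u/=np.linalg.norm(u);v=np.cross(u,a);ci=circ(np.c_[(q-o)@u,(q-o)@v])
    return a,o+ci[0]*u+ci[1]*v-H*a,ci[2],len(q)
E
python3 - <<'E'
from h import *
from rig import bot
q=quat(M_RACK);b0=base["orange"]+[1.5,-2,-1]
bot.move_to(b0+n*210+ey*20,q)
c,P=look(bot,"w10");b,rr,m,h=rim(c,P,"orange",b0);print("orange",b,rr,m,h)
assert abs(rr-26)<1.5 and np.linalg.norm(b-b0)<8
r,H,g=spec["orange"];b=b+n*(h-H);G=b+n*(H+3)+ey*g
bot.move_gripper(22,60)
bot.move_to(G+n*50,q)
print("touch",bot.servo_line(G,speed=80,until_force=12),bot.read_state()["ee_pos"]-G)
bot.move_gripper(0,70);print("w",bot.read_state()["grip_width"])
bot.servo_line(G+n*60,speed=80)
bot.servo_line(G+n*60+np.array([0,0,120]),speed=150)
bot.move_to([480,60,300],quat(M_UP));bot.dwell(0.3)
c,P=look(bot,"w11");print(rimhand(c,"orange"));print(inhand(c,"orange"))
z=np.eye(3);print("green",rim(c,P,"green",np.array([537,165,20.]),z[2],z[0],z[1]))
s=bot.read_state();print(s["clock"],s["grip_width"],s["ft_force"])
E
```

```text
orange [ 548.20884803 -189.61482471   73.67114267] 25.759196878988863 2584 83.84395094306647
touch False [ 0.16509363 -0.16808979  0.36962997]
w 7.487360057514929
(array([ 0.00208124, -0.99999721, -0.00111937]), array([24.42993849, 87.89080898,  0.76891189]), np.float64(25.81434306679562), 4677)
few floor points 34
(array([ 0., -1.,  0.]), array([24.49366063, 87.        ,  1.0718548 ]), np.float64(25.7117303874803), 34, 5044)
green (array([536.49235329, 164.00089674,  20.        ]), np.float64(38.41156751031606), 2642, np.float64(71.81663264551759))
30.0333 7.847849403123951 [ 0.36743198  0.14559686 -0.40199433]
```

View pics/w11.png

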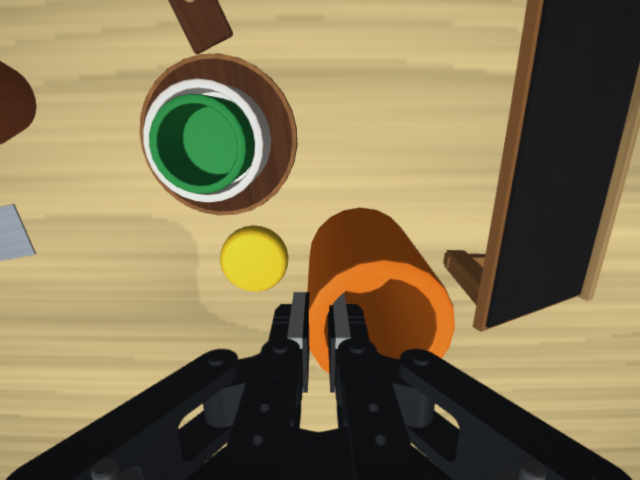

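The orange tub is held upright (0.1° off), and the green-in-white nest is at (205,142). Inserting it now.

```bash
python3 - <<'E'
from h import *
from rig import bot
z=np.eye(3);ctr=np.array([536.9,164.6])
e=insert(bot,ctr,np.array([24.4,87.6,0.9]),28,92)
if e[2]<5:
    p=bot.read_state()["ee_pos"]
    bot.move_gripper(18);bot.dwell(0.2)
    bot.servo_line(p+[0,0,50],speed=100);bot.servo_line(p+[0,-60,190],speed=250)
    c,P=look(bot,"w12")
    for k,h in(("orange",28.),("green",20.),("white",12.)): print(k,rim(c,P,k,np.r_[ctr,h],z[2],z[0],z[1]))
s=bot.read_state();print(s["clock"],s["ft_force"])
cv2.imwrite("pics/top2.png",bot.read_camera("top")["image"])
E
```

```text
touch True err [0.29340608 0.40220956 0.28487575] [0.23416501 2.91379844 3.98889472]
orange (array([537.10620252, 164.38597194,  28.        ]), np.float64(25.79818578312971), 1628, np.float64(83.94391791583487))
green (array([536.55231758, 164.92426217,  20.        ]), np.float64(38.80821623186518), 2010, np.float64(71.96613954279755))
white (array([536.60880771, 165.83079543,  12.        ]), np.float64(51.93006658839469), 2455, np.float64(59.98592259681021))
35.0417 [-0.78034322 -1.21638609  0.44473023]
```

View pics/w12.png

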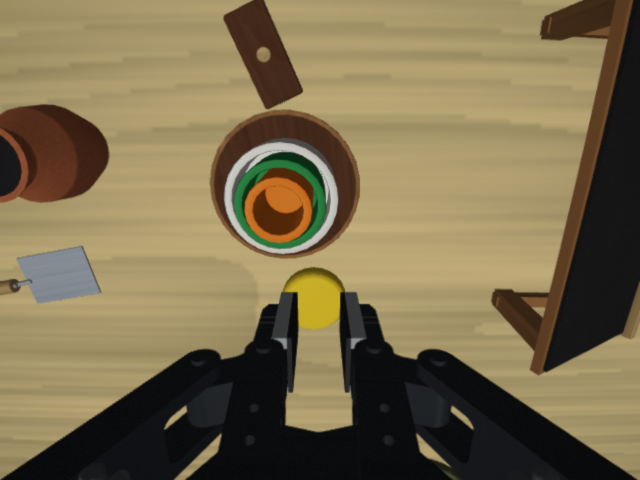

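View pics/top2.png

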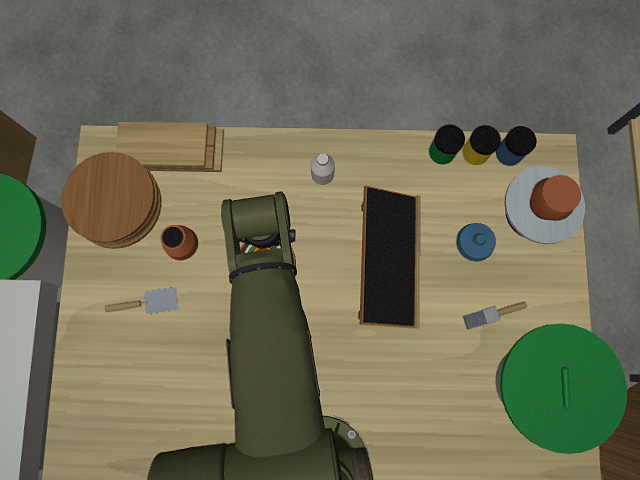

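The three tubs are nested concentrically on the bat at about (280,205) in the wrist picture, with rims at the expected heights. The bystanders in the top view are where they started and the rack is empty. Handing in.

```bash
python3 -c "
from rig import bot
bot.finish_job();print(bot.read_state()['clock'])"
```

```text
the job is handed in; nothing more can be done
the job is handed in; nothing more can be done
```

The three tubs are nested on the bat in the order asked (white, then green inside it, then orange inside that), and the job is handed in. The clock read about 35 s after the last placing. I gripped each tub by its upslope wall, lifted it off the rack, stood it upright and lowered it until it touched.

**Seating:** the last wrist view put the rim tops at z = 72.0 mm (white), 92.0 mm (green) and 111.9 mm (orange). Flat seating would give 72, 92 and 112 mm.

**Position:** the three centres agree within about 1.5 mm. They are within about 1 to 2 mm of the measured bat centre at (537.6, 166.7), so the white tub is wholly on the bat.

**Placing contact:** each tub touched down within 0.3 mm of the expected height, with a contact force of about 4–6 N. The gripper was open and well clear when I handed in.

**Other things on the table:** the vase, spatula, bottle, pot and brush look unmoved by eye in the last top view. The arm hid the sponge and rib there. The wrist views show both beside the bat in their usual places, but I did not measure them again.

**Disagreements:** the cameras differed by up to 4 mm on the tubs' positions on the rack, so I used the wrist camera for grasping. One early fit of the bat failed and was redone from the wrist view. The orange tub's inner floor was too hidden to measure in the hand, so I judged its tilt from its rim.

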